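# Shut a mould into the dry box

### The arm

A 7-joint arm with a two-finger parallel gripper is mounted at the origin on the work surface; the furniture and walls round the work are solid. World frame = base frame: x ahead of the robot, y to its left, z up, the work surface at z = 0. Lengths are in m, angles in rad, forces in N, time in s.
With the tool pointing down it reaches from about 0.4 to 0.875 m from the base axis. Payload 19.3 kg.
Tool frame: the origin (TCP) lies at the very end of the fingers, on their centre line; the grasp point (between the pads) lies 19 mm behind it; z points along the fingers, y is the line along which they close (so a half turn about z gives the same grasp; the last joint's range is limited). The gripper opens to 85 mm and grips with 20 to 120 N. Pads are 22 mm wide; open, the fingers measure 114 mm over their backs; the gripper's body (76 mm by 85 mm) begins 54 mm behind the grasp point. The pads swing forward as they close: fully open they stand 13 mm farther back than shut.
Start: joints at [1.107, 0.521, -0.036, 1.599, 0.021, 1.021, -0.113], TCP at [0.24, -0.577, 0.206] pointing down, gripper open.
Joint ranges: [-2.91, 2.91], [-0.3, 2.13], [-1.5, 1.42], [0.17, 2.43], [-1.26, 4.41], [0.16, 1.93], [-2.52, 2.52]. Speed limits (rad/s): [1.89, 1.89, 2.39, 2.39, 3.01, 3.01, 3.01].

### API

Orientations are given as [roll, pitch, yaw] about the fixed x, y, z axes, in that order (R = Rz(yaw) Ry(pitch) Rx(roll)).
In Python, from workcell import bot gives the robot as it stands. The module is installed in compiled form; this text tells all that it offers.
- The arm moves only by the tool apply_moves, never from a script. Its arguments are lists of equal length, an entry for each row: "claw": the finger opening in m, from 0 to 0.0854; "xyz": the shift along the tool's x, y, z in m, a list of three; "twist": the turn, a rotation vector about the tool's x, y, z in rad, a list of three. A call has 1 to 20 rows; each row shifts and turns the commanded pose from where the row before left it, along the tool's axes as they then stand; what a row does not reach is not made up. A row lasts 1/10 s, in which the tool goes at most 50 mm and 8.59 degrees, less where a joint would pass 70% of its speed; a pose out of reach is approached as far as the arm can. A call with a gripper value outside its range is refused whole. The fingers move at their own pace and stop on an object; "force" is the grip in N (left out, the last holds). Time passes only in rows, so rows that do not move let the fingers close. It gives the time, the measured TCP pose, the force, the opening and the grip force at its end, in the units of the state.
- bot.observe(): the state, without advancing time (a new reading comes with each control period).
- bot.grab_frame(name): name is "side" or "top"; returns a dict with "img" (420x560x3 uint8, red, green, blue), "vfov" (degrees; the focal length in pixels is half the picture's height over the tangent of half this angle, whatever the lens; pixels are square), "cx", "cy" (the principal point, pixels), "view" (4x4, takes a point from world to camera coordinates). Camera axes: x right, y up, looking along -z (the intrinsics and any distortion apply to the point x, -y, -z); pixel columns grow to the right and rows downward; lengths in m; the calibration is good to about 2 mm. A picture is of the moment at which its call begins. There is no depth.
- bot.job_done(): hands the job in; it is judged then, once.
Trained networks look in the newest picture that a camera, given by its name, has taken for a name from the list of things; names that differ only in an ending like _2 or _b are one class to them, and where a whole thing is asked for, a point or a joint stands for the part that bears it (a point fixed in the world has none). Each returns a list of dicts, best first, with "score" (0 to 1); they miss things now and then, are a little off and sometimes report something else, mostly with a low value. They report only what shows in the picture. A call takes as long as a camera call. They do not tell look-alikes from the thing itself.
- bot.find_in(camera, query): "position" ([x, y, z] in m, in world coordinates, good to about 4 mm: the middle of the surface that is visible of it).
The state is a dict: "clock": time; "qpos": joint angles; "qd": joint speeds; "joint_efforts": joint torques, N m; "position": TCP position; "tool_rot": TCP orientation; "force": force on the tool from outside, world axes, zero at the start; "moment": the same for the moment, N m; "grip_width": finger opening in m; "finger_force": force on a finger pad.
Only numpy, scipy, OpenCV 4.12 (cv2) and the standard library are available. Lean on these libraries where they do the work, as an engineer would, in place of code of your own. Each camera call takes 0.05 s, during which the arm holds its last target. There are 200 camera calls.

### The job

Set the beige silicone mould down flat on the floor of the dry box, then slide the clear hatch shut until its spring catch holds it against the rubber seal. Go by feel at the end: press past the catch, but do not crush the seal, and leave everything else on the bench where it is.

Things in the scene. Friction and masses are not known exactly. Their poses are not given: they have to be found in the camera images.
- dry_box: Light grey dry box, fixed, 210 mm wide (x) by 346 mm long (y, -190 to +156), top edge at z = 76, aluminium tracks on both long edges up to z = 89. Origin on the bench on its middle line; y runs along the tracks in the hatch's opening direction, x away from the robot, z up. Chamber in the -y half, closed bay with a dial in the +y half; the open hatch stands over the bay.
- chamber (a point): Point on the chamber's floor (dark ribbed mat), in the middle of what the open hatch leaves free: x = 0, y = -68, z = 22 mm in the box's frame. Upright walls at x = -75 and +75, y = -130 and -8; the open hatch's edge is at y = -4 to -20, underside at z = 78. The grey catch housing overhangs the far -y corner (x over 57, y under -95, z 93 to 112). Axes as the box's.
- jamb_place (a point): Hindmost place of the rubber seal's face at the box's -y end, x = 0, y = -148, z = 80 mm in the box's frame. The jamb (grey bar up to z = 93 with the black seal and the spring catch) sits on slotted screws and really stands anywhere from here to 24 mm nearer the chamber (+y); that shift is not measured, so the closing end must be felt.
- hatch (a joint): Hatch along its tracks, m; grows as it opens, starts 0.130 to 0.146, open stop 0.148; the catch holds it somewhere in 0 to 0.025 (jamb shift unmeasured). Push needed: 2 N track friction; about 5 N over the 18 mm before the held place (catch lifts); in the last 2 mm the seal adds 6 N per mm; at 8 to 11 N the catch drops, then the force climbs on by 6 N per mm.
- hatch_grip (a point): Middle of the hatch's black grip bar, 90 mm long (x), 14 mm thick (y), 24 mm tall; panel top 12 mm below this point. In the box's frame x = 0, y = -75 mm + joint, z = 96. Push its +y face to -y to close. Let go too early, the seal pushes the hatch back off; caught, it stays, the seal pressing some 11 N. Over 18 N on the seal crushes it; ending the push at 12 to 15 N is right.
- mould_beige_center (a point): Centre (half-way up) of the beige silicone mould: firm five-sided cup with rounded corners, 56 mm across, 24 mm tall, 50 to 100 g, loose on the bench to the right of the box; now and then it has changed places with the pink one. z up.
- mould_beige: The same beige mould; origin at the middle of its underside.
- mould_pink: Pink silicone mould like it, 64 mm across, 27 mm tall, loose; leave it alone. Origin at the middle of its underside.
- tin_red: Small round tin with a red lid, 61 mm across, 28 mm tall, loose; leave it alone. Origin at the middle of its underside.
- glue: Small white glue bottle with a blue nozzle, 30 mm across, 78 mm tall, standing loose; leave it alone. Origin at the middle of its underside.
Things that resemble listed ones, but are neither listed nor needed, are in the scene too. Of the things that look like the mould_beige, the larger one is meant.

How it is judged:
By the outcome, as a careful person would: the job done as asked, in the order asked, and still so for the second after the job is handed in, with the robot touching nothing.
It also fails if it takes over 59 s, if anything falls off the work surface, if the arm or the gripper's body presses on something with over 40 N, if the wrist force passes 120 N, or if a joint passes its speed limit or range.

## Working session

There is one attempt and no reset: what is moved stays moved. The work goes in short steps, Python scripts to look and compute and a tool call to move; the robot and the scene stay as the last step left them, time stands still between calls to the robot, and variables do not carry over. Pictures are saved under pics/ and viewed, at most 10 in all, crops included, and the job is handed in when it is done.

Besides the shell and the picture viewer there is one more tool, called in YAML: its name, and indented under it one key for each argument. apply_moves: Moves the arm, as the interface text tells. Its arguments: {"type":"object","properties":{"claw":{"type":"array"},"xyz":{"type":"array"},"twist":{"type":"array"},"force":{"type":"number"}},"required":["claw","xyz","twist"]}

```bash
mkdir -p pics; cat > h.py <<'E'
import numpy as np, cv2
from workcell import bot
def cam(n):
    f=bot.grab_frame(n); return f
def proj(f,p):
    V=np.array(f["view"]); c=V[:3,:3]@np.array(p)+V[:3,3]
    F=210/np.tan(np.radians(f["vfov"]/2))
    return f["cx"]+F*c[0]/-c[2], f["cy"]-F*c[1]/-c[2]
def ray(f,u,v,z):
    V=np.array(f["view"]);R=V[:3,:3];o=-R.T@V[:3,3]
    F=210/np.tan(np.radians(f["vfov"]/2))
    d=R.T@np.array([(u-f["cx"])/F,-(v-f["cy"])/F,-1]); return o+d*(z-o[2])/d[2]
E
python3 - <<'E'
from h import *
np.set_printoptions(precision=4,suppress=True)
for n in("top","side"):
    f=cam(n); cv2.imwrite(f"pics/{n}0.png",f["img"][:,:,::-1])
    print(n,f["vfov"],f["cx"],f["cy"],[k for k in f]); print(f["view"])
    for q in("dry_box","hatch","hatch_grip","mould_beige","mould_pink","tin_red","glue"):
        for d in bot.find_in(n,q): print(q,round(d["score"],2),np.round(d["position"],4),np.round(proj(f,d["position"])))
print(bot.observe())
E
```

```text
top 50.88953481799829 281.23222553689726 204.48082875586883 ['img', 'vfov', 'cx', 'cy', 'view']
[[-0.0184 -0.9994  0.0281 -0.2908]
 [ 0.9882 -0.0139  0.1523 -0.4343]
 [-0.1519  0.0306  0.9879 -1.1155]
 [ 0.      0.      0.      1.    ]]
dry_box 0.71 [ 0.4552 -0.034   0.0837] [176. 193.]
hatch 0.81 [0.4503 0.0312 0.0833] [150. 195.]
hatch 0.55 [ 0.4582 -0.0358  0.0896] [176. 191.]
hatch_grip 0.86 [0.4529 0.0276 0.0842] [151. 194.]
mould_beige 0.71 [ 0.4335 -0.5541  0.0087] [376. 203.]
mould_beige 0.55 [ 0.4278 -0.3378  0.0131] [296. 206.]
mould_pink 0.65 [ 0.4428 -0.4535  0.0207] [339. 200.]
tin_red 0.7 [ 0.5329 -0.362   0.0244] [304. 167.]
glue 0.65 [ 0.4426 -0.4542  0.0203] [340. 200.]
glue 0.42 [ 0.3371 -0.3238  0.0443] [292. 240.]
side 48.51768037690583 284.3275767451043 207.69019534788325 ['img', 'vfov', 'cx', 'cy', 'view']
[[ 0.9134 -0.4068  0.0122 -0.5211]
 [ 0.161   0.3887  0.9072 -0.0168]
 [-0.3738 -0.8267  0.4205 -1.0351]
 [ 0.      0.      0.      1.    ]]
dry_box 0.95 [ 0.435  -0.1887  0.0527] [263. 195.]
dry_box 0.63 [ 0.425  -0.3489  0.015 ] [289. 244.]
hatch 0.56 [0.416
[... 312 characters left out ...]
0.4397 -0.4668  0.0133] [325. 274.]
tin_red 0.67 [ 0.5291 -0.3821  0.0275] [345. 236.]
glue 0.9 [ 0.3346 -0.3341  0.0365] [242. 240.]
glue 0.64 [ 0.436  -0.1888  0.0553] [264. 194.]
{'clock': 0.8, 'qpos': array([ 1.1068,  0.5214, -0.0363,  1.5995,  0.0212,  1.0211, -0.1128]), 'qd': array([ 0.0002,  0.0006,  0.0015,  0.0013,  0.0011, -0.001 ,  0.0012]), 'joint_efforts': array([ -0.0007, -92.6811,   1.979 , -37.0259,   0.0182,   0.0017,
        -0.    ]), 'position': array([ 0.2398, -0.5772,  0.2056]), 'tool_rot': array([-3.1416,  0.    ,  0.3937]), 'force': array([ 0.9962,  0.3799, -0.4029]), 'moment': array([-0.0109,  0.0453, -0.0206]), 'finger_force': 0.0, 'grip_width': 0.08540826168067073}
```

View pics/top0.png

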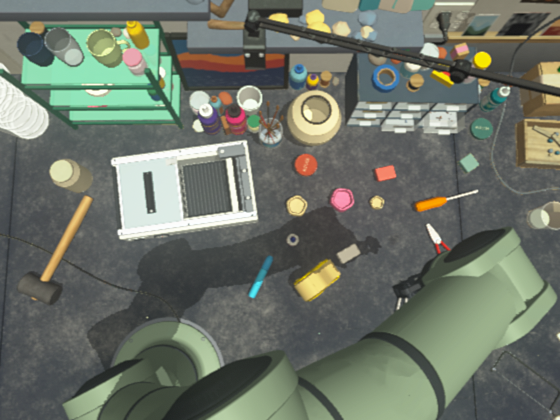

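View pics/side0.png

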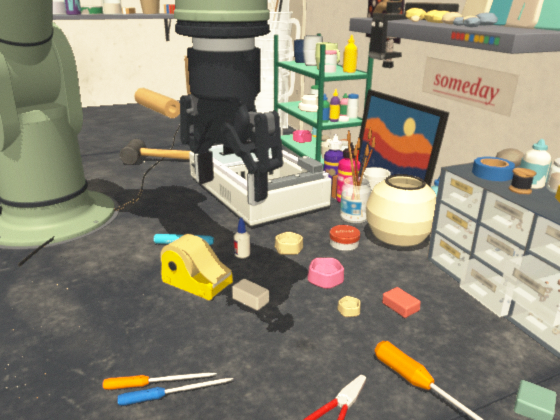

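The top view shows the box at (112–257, 142–237), the hatch grip at about (151,194) and the larger beige mould at (297,205). The smaller look-alike is at (376,203), the pink mould at (343,199) and the glue at (292,240). I'll zoom in for the box pose.

```bash
python3 - <<'E'
import cv2
a=cv2.imread("pics/top0.png")[130:245,100:260]
b=cv2.imread("pics/top0.png")[180:250,270:360]
cv2.imwrite("pics/c1.png",cv2.resize(a,None,fx=5,fy=5,interpolation=cv2.INTER_CUBIC))
cv2.imwrite("pics/c2.png",cv2.resize(b,None,fx=8,fy=8,interpolation=cv2.INTER_CUBIC))
E
```

```text
(no output)
```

View pics/c1.png

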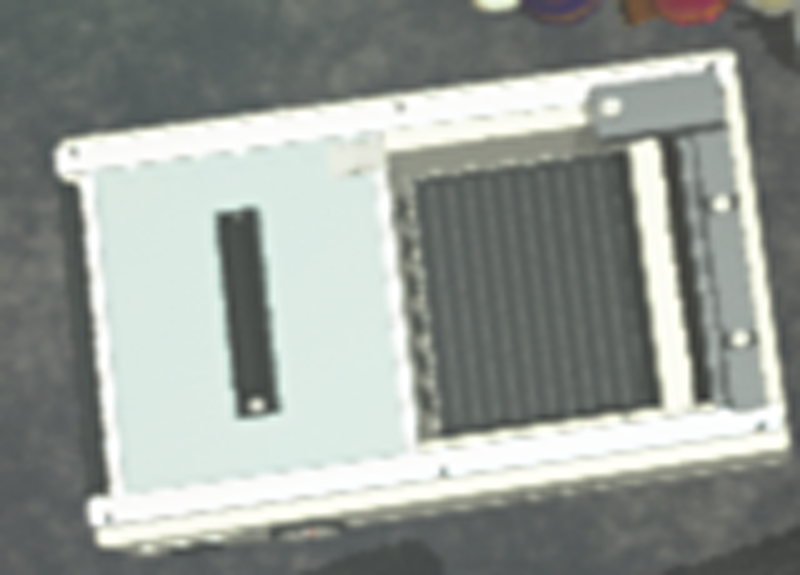

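View pics/c2.png

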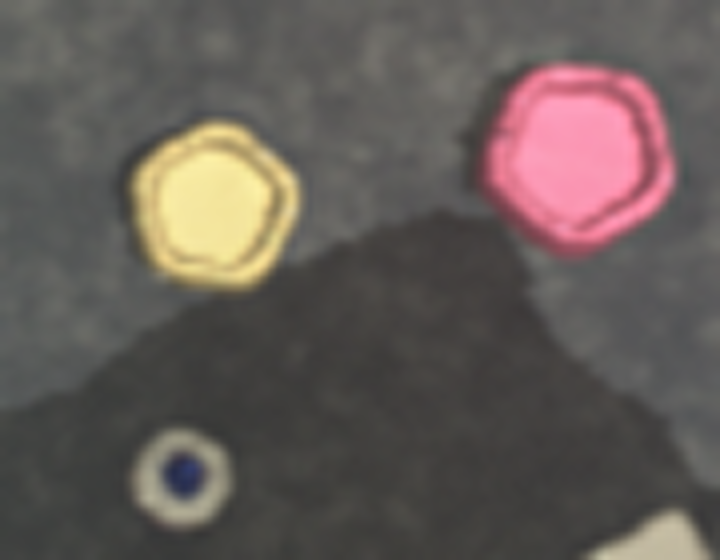

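```bash
cat > est.py <<'E'
from h import *
from scipy.optimize import least_squares
f=cam("top"); np.set_printoptions(precision=4,suppress=True)
P=lambda x,y:(100+(x+.5)/5-.5,130+(y+.5)/5-.5)
obs=[((105,156,89),(60,147)),((105,-190,89),(733,55)),((-105,-190,89),(786,425)),((-105,156,89),(92,508)),
((-75,-130,22),(663,403)),((75,-130,22),(628,150))]
g=[(217,212),(258,208),(280,412),(237,416)]
def w(p,l): c,s=np.cos(p[2]),np.sin(p[2]); l=np.array(l)/1000; return [p[0]+c*l[0]-s*l[1],p[1]+s*l[0]+c*l[1],l[2]]
def res(p,full=False):
    r=[np.subtract(proj(f,w(p,l)),P(*o)) for l,o in obs]
    gl=[(45,-75+p[3]+7,108),(45,-75+p[3]-7,108),(-45,-75+p[3]-7,108),(-45,-75+p[3]+7,108)]
    r+=[np.subtract(proj(f,w(p,l)),P(*o)) for l,o in zip(gl,g)]
    return np.array(r) if full else np.ravel(r)
s=least_squares(res,[.45,-.1,.1,138],x_scale=[.01,.01,.1,10],loss="soft_l1")
print("box x,y,yaw,joint mm",s.x); print(res(s.x,True))
p=s.x
for n,l in dict(chamber=(0,-68,22),grip=(0,-75+p[3],96),corner=(0,-120,84)).items(): print(n,np.array(w(p,l)))
v=[(215,122),(300,195),(255,290),(165,280),(132,190)]
q=np.array([ray(f,270+(x+.5)/8-.5,180+(y+.5)/8-.5,.024) for x,y in v]); c=q.mean(0)
print("mould",c); 
for a in q: print(np.linalg.norm(a-c),np.degrees(np.arctan2(*(a-c)[1::-1])))
c=ray(f,270+185/8,180+475/8,.075); print("glue",c)
E
python3 est.py
```

```text
box x,y,yaw,joint mm [  0.4663  -0.0347   0.1373 136.7272]
[[-2.8349 -2.2998]
 [-0.6164 -3.382 ]
 [ 0.9142  3.522 ]
 [-0.8097  8.2883]
 [ 1.8802  3.2653]
 [ 1.0838 -0.9681]
 [ 1.1936  1.0825]
 [-1.2893  1.0543]
 [-1.5568 -3.9142]
 [ 1.2587 -3.8519]]
chamber [ 0.4756 -0.102   0.022 ]
grip [0.4578 0.0265 0.096 ]
corner [ 0.4827 -0.1536  0.084 ]
mould [ 0.4258 -0.3378  0.024 ]
0.03128792787493585 -2.307659137792242
0.02954160464576607 -77.5656258091656
0.028323493813917033 -152.38888997238377
0.026962739638947675 142.32116880147174
0.028169370601682432 71.76635107870285
glue [ 0.3352 -0.3247  0.075 ]
```

The box pose is good enough to set out. Next I'll go above the mould, closing axis at about 140° (flat side to vertex) and clear of the glue and tin.

apply_moves:
  claw: [0.085,0.085,0.085,0.085,0.085,0.085,0.085,0.085,0.085,0.085,0.085,0.085,0.085,0.085,0.085]
  xyz:
    - [0.026,-0.015,0]
    - [0.026,-0.015,0]
    - [0.026,-0.015,0]
    - [0.026,-0.015,0]
    - [0.027,-0.015,0]
    - [0.027,-0.015,0]
    - [0.027,-0.015,0]
    - [0.027,-0.015,0]
    - [0.026,-0.015,0]
    - [0.026,-0.014,0]
    - [0,0,0.025]
    - [0,0,0.025]
    - [0,0,0.025]
    - [0,0,0.025]
    - [0,0,0]
  twist:
    - [0,0,0]
    - [0,0,0]
    - [0,0,0]
    - [0,0,0]
    - [0,0,0]
    - [0,0,0]
    - [0,0,0]
    - [0,0,0]
    - [0,0,0]
    - [0,0,0]
    - [0,0,-0.122]
    - [0,0,-0.122]
    - [0,0,-0.122]
    - [0,0,-0.122]
    - [0,0,0]
  force: 30

```text
clock: 2.35
position: [0.425, -0.3374, 0.1031]
tool_rot: [-3.137, -0.0, 0.884]
force: [-0.8, 0.7, 0.2]
grip_width: 0.0847
finger_force: 0.0
```

```bash
python3 - <<'E'
from h import *
o=bot.observe(); print(o["clock"],o["position"],o["tool_rot"],o["qpos"])
out=[]
for n in("side","top"):
    f=cam(n); cv2.imwrite(f"pics/{n}1.png",f["img"][:,:,::-1])
    for q in("mould_beige","glue","hatch_grip"): print(n,q,[(round(d["score"],2),np.round(d["position"],3)) for d in bot.find_in(n,q)])
    im=f["img"][:,:,::-1].copy()
    p=[.466,-.0347,.1373]
    c,s=np.cos(p[2]),np.sin(p[2])
    def w(l): l=np.array(l)/1000; return [p[0]+c*l[0]-s*l[1],p[1]+s*l[0]+c*l[1],l[2]]
    x0,y0=(170,90) if n=="side" else (100,130)
    big=cv2.resize(im[y0:y0+200 if n=="side" else y0+100,x0:x0+200],None,fx=4 if n=="side" else 3,fy=4 if n=="side" else 3,interpolation=cv2.INTER_CUBIC)
    S=4 if n=="side" else 3
    def line(a,b,col):
        A,B=[tuple(int(round((t-z)*S)) for t,z in zip(proj(f,w(k)),(x0,y0))) for k in (a,b)]; cv2.line(big,A,B,col,1)
    for z,col in((0,(0,0,255)),(76,(255,0,0))):
        k=[(105,156,z),(105,-190,z),(-105,-190,z),(-105,156,z)]
        for i in range(4): line(k[i],k[(i+1)%4],col)
    k=[(75,-8,76),(75,-130,76),(-75,-130,76),(-75,-8,76)]
    for i in range(4): line(k[i],k[(i+1)%4],(0,200,0))
    g=62; k=[(45,g+7,108),(45,g-7,108),(-45,g-7,108),(-45,g+7,108)]
    for i in range(4): line(k[i],k[(i+1)%4],(0,0,255))
    cv2.imwrite(f"pics/{n}1c.png",big[:600])
E
```

```text
2.35 [ 0.42500648 -0.33739037  0.10314367] [-3.13718577e+00 -4.89245057e-06  8.84032955e-01] [ 0.71859862  0.53630776 -0.21279365  1.89688885  0.16165252  0.72925725
 -0.27327936]
side mould_beige [(0.93, array([ 0.434, -0.557,  0.009])), (0.86, array([ 0.428, -0.348,  0.016]))]
side glue [(0.95, array([ 0.333, -0.331,  0.035]))]
side hatch_grip [(0.69, array([0.433, 0.018, 0.083]))]
top mould_beige [(0.75, array([0.454, 0.027, 0.087])), (0.52, array([ 0.436, -0.553,  0.009]))]
top glue []
top hatch_grip [(0.86, array([0.456, 0.026, 0.088]))]
```

View pics/side1c.png

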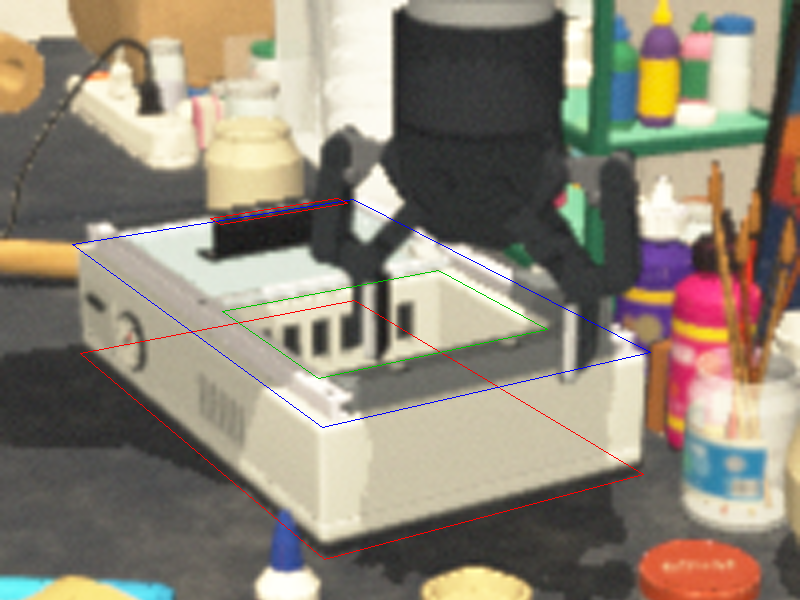

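The overlay fits the box in the side view within about 5 mm: the near corner is at (323,545), predicted (325,557). I'll descend on the mould and grip it.

apply_moves:
  claw: [0.085,0.085,0.085,0.085,0.085,0.085,0.085,0.05,0.05,0.05,0.05,0.05,0.05,0.05]
  xyz:
    - [0,0,0.02]
    - [0,0,0.02]
    - [0,0,0.02]
    - [0,0,0.016]
    - [0,0,0.012]
    - [0,0,0.01]
    - [0,0,0]
    - [0,0,0]
    - [0,0,0]
    - [0,0,0]
    - [0,0,0]
    - [0,0,0]
    - [0,0,0]
    - [0,0,0]
  twist:
    - [0,0,0]
    - [0,0,0]
    - [0,0,0]
    - [0,0,0]
    - [0,0,0]
    - [0,0,0]
    - [0,0,0]
    - [0,0,0]
    - [0,0,0]
    - [0,0,0]
    - [0,0,0]
    - [0,0,0]
    - [0,0,0]
    - [0,0,0]
  force: 30

```text
clock: 4.15
position: [0.4264, -0.3383, 0.0076]
tool_rot: [3.142, -0.0, 0.882]
force: [-0.2, 0.2, -0.7]
grip_width: 0.05
finger_force: 0.0
```

apply_moves:
  claw: [0.03,0.03,0.03,0.03,0.03]
  xyz:
    - [0,0,0]
    - [0,0,0]
    - [0,0,0]
    - [0,0,0]
    - [0,0,0]
  twist:
    - [0,0,0]
    - [0,0,0]
    - [0,0,0]
    - [0,0,0]
    - [0,0,0]
  force: 30

```text
clock: 4.65
position: [0.4264, -0.3383, 0.0076]
tool_rot: [-3.142, -0.0, 0.882]
force: [0.4, -0.5, -1.0]
grip_width: 0.0302
finger_force: 0.0
```

```bash
python3 - <<'E'
from h import *
f=cam("side"); im=f["img"][:,:,::-1]
cv2.imwrite("pics/s2.png",cv2.resize(im[170:290,200:370],None,fx=4,fy=4,interpolation=cv2.INTER_CUBIC))
o=bot.observe(); print(o["position"],proj(f,o["position"]))
E
```

```text
[ 0.42641139 -0.33824588  0.00758757] (np.float64(287.4344154099063), np.float64(244.90169808502037))
```

View pics/s2.png

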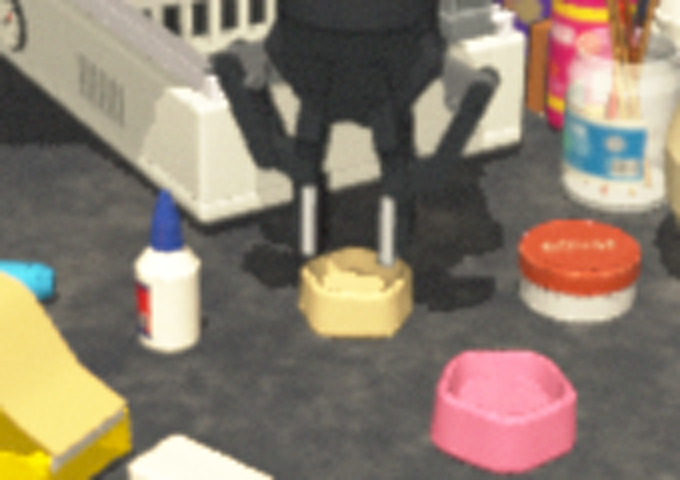

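The fingertips (crop mid ≈ (347,260), image (287,235)) show about 10 px above the commanded TCP, so they closed above the mould's rim. I'll work out the offset.

```bash
python3 - <<'E'
from h import *
f=cam("side")
for p,px in(([.425,-.3374,.1031],(287.7,182)),([.4264,-.3383,.0076],(287,235))):
    print(proj(f,p),px)
    for dz in(.01,.02,.03): print(dz,proj(f,np.add(p,[0,0,dz])))
im=bot.grab_frame("top")["img"][:,:,::-1]
cv2.imwrite("pics/t2.png",cv2.resize(im[160:260,240:380],None,fx=5,fy=5,interpolation=cv2.INTER_CUBIC))
E
```

```text
(np.float64(287.3280207323683), np.float64(200.23209909140945)) (287.7, 182)
0.01 (np.float64(287.4082404272813), np.float64(195.32251002475667))
0.02 (np.float64(287.4892417470347), np.float64(190.36508411735545))
0.03 (np.float64(287.5710361712591), np.float64(185.3591187952405))
(np.float64(287.4406153579319), np.float64(244.9098361834211)) (287, 235)
0.01 (np.float64(287.5178257410598), np.float64(240.42343046615997))
0.02 (np.float64(287.5957551580908), np.float64(235.895244386168))
0.03 (np.float64(287.67441370018804), np.float64(231.32469158380894))
```

View pics/t2.png

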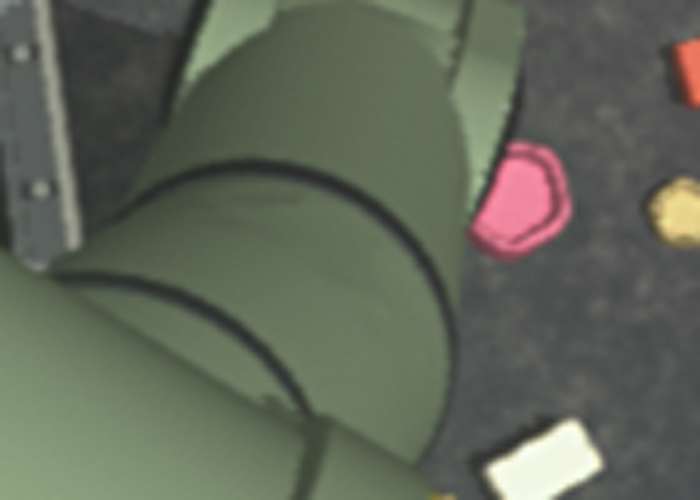

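The gripper really sits about 20 mm higher than its nominal tip at this opening, directly over the mould. I'll reopen and go lower in small steps, watching the force.

apply_moves:
  claw: [0.08,0.08,0.08,0.08,0.08,0.08,0.08,0.08]
  xyz:
    - [0,0,0]
    - [0,0,0]
    - [0,0,0]
    - [0,0,0]
    - [0,0,0.004]
    - [0,0,0.004]
    - [0,0,0.002]
    - [0,0,0]
  twist:
    - [0,0,0]
    - [0,0,0]
    - [0,0,0]
    - [0,0,0]
    - [0,0,0]
    - [0,0,0]
    - [0,0,0]
    - [0,0,0]

```text
clock: 5.6
position: [0.4262, -0.3381, -0.0029]
tool_rot: [-3.141, 0.0, 0.882]
force: [-0.1, 0.1, 0.3]
grip_width: 0.0804
finger_force: 0.0
```

apply_moves:
  claw: [0.08,0.08,0.08,0.08]
  xyz:
    - [0,0,0.004]
    - [0,0,0.003]
    - [0,0,0.003]
    - [0,0,0]
  twist:
    - [0,0,0]
    - [0,0,0]
    - [0,0,0]
    - [0,0,0]

```text
clock: 6.0
position: [0.4263, -0.3381, -0.0129]
tool_rot: [-3.141, 0.0, 0.882]
force: [-0.2, -1.8, 0.5]
grip_width: 0.08
finger_force: 0.0
```

```bash
python3 - <<'E'
from h import *
f=cam("side"); im=f["img"][:,:,::-1]
cv2.imwrite("pics/s3.png",cv2.resize(im[170:290,200:370],None,fx=4,fy=4,interpolation=cv2.INTER_CUBIC))
print(bot.observe()["force"],bot.observe()["position"])
E
```

```text
[ 0.4322715   1.07047174 -0.12524197] [ 0.42631065 -0.33818982 -0.01263303]
```

View pics/s3.png

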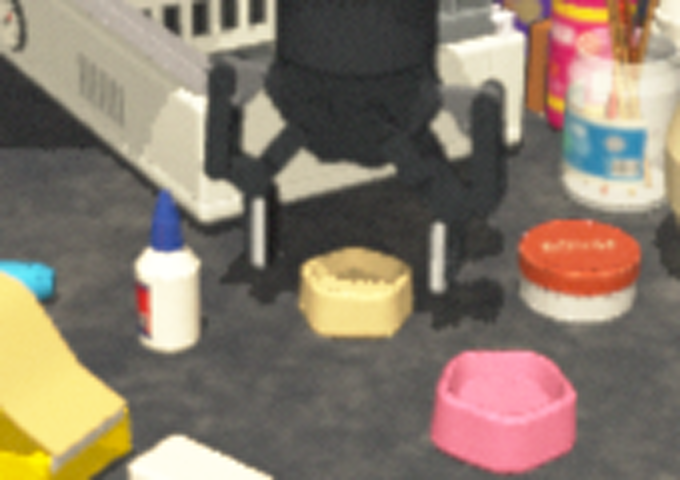

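Fingers straddle the mould, with tips at crop (258,265) and (437,290), still well above the bench. I'll go another 10 mm down, then close.

apply_moves:
  claw: [0.08,0.08,0.08,0.08,0.08]
  xyz:
    - [0.0,0.004,0.003]
    - [0,0,0.003]
    - [0,0,0.002]
    - [0,0,0.002]
    - [0,0,0]
  twist:
    - [0,0,0]
    - [0,0,0]
    - [0,0,0]
    - [0,0,0]
    - [0,0,0]

```text
clock: 6.55
position: [0.4293, -0.3407, -0.0227]
tool_rot: [-3.141, 0.0, 0.882]
force: [-0.4, -0.9, -0.3]
grip_width: 0.0798
finger_force: 0.0
```

apply_moves:
  claw: [0.065,0.06,0.055,0.045,0.035,0.035,0.035,0.035]
  xyz:
    - [0,0,0]
    - [0,0,0]
    - [0,0,0]
    - [0,0,0]
    - [0,0,0]
    - [0,0,0]
    - [0,0,0]
    - [0,0,0]
  twist:
    - [0,0,0]
    - [0,0,0]
    - [0,0,0]
    - [0,0,0]
    - [0,0,0]
    - [0,0,0]
    - [0,0,0]
    - [0,0,0]
  force: 25

```text
clock: 7.35
position: [0.4295, -0.3408, -0.0221]
tool_rot: [3.142, 0.0, 0.882]
force: [-2.0, 2.0, 7.9]
grip_width: 0.0515
finger_force: 24.7
```

The mould is gripped at 51.5 mm with 25 N. I'll lift, carry it over the chamber and turn it square to the box.

apply_moves:
  claw: [0.035,0.035,0.035,0.035,0.035,0.035,0.035,0.035,0.035,0.035,0.035,0.035,0.035,0.035,0.035,0.035,0.035,0.035,0.035,0.035]
  xyz:
    - [0,0,-0.015]
    - [0,0,-0.03]
    - [0,0,-0.035]
    - [0,0,-0.035]
    - [0,0,-0.025]
    - [0.027,-0.0146,0]
    - [0.027,-0.0146,0]
    - [0.027,-0.0146,0]
    - [0.027,-0.0147,0]
    - [0.027,-0.0147,0]
    - [0.027,-0.0147,0]
    - [0.027,-0.0147,0]
    - [0.0265,-0.0146,0]
    - [0,0,0]
    - [0,0,0]
    - [0,0,0]
    - [0,0,0]
    - [0,0,0]
    - [0,0,0]
    - [0,0,0]
  twist:
    - [0,0,0]
    - [0,0,0]
    - [0,0,0]
    - [0,0,0]
    - [0,0,0]
    - [0,0,0]
    - [0,0,0]
    - [0,0,0]
    - [0,0,0]
    - [0,0,0]
    - [0,0,0]
    - [0,0,0]
    - [0,0,0]
    - [0,0,-0.118]
    - [0,0,-0.118]
    - [0,0,-0.118]
    - [0,0,-0.118]
    - [0,0,-0.118]
    - [0,0,-0.118]
    - [0,0,-0.118]
  force: 25

```text
clock: 9.35
position: [0.4761, -0.1002, 0.1186]
tool_rot: [3.141, 0.001, 1.713]
force: [-0.5, -0.4, -0.9]
grip_width: 0.0514
finger_force: 26.7
```

```bash
python3 - <<'E'
from h import *
o=bot.observe(); print(o["clock"],o["position"],o["tool_rot"],o["grip_width"],o["finger_force"],o["qpos"])
f=cam("side"); im=f["img"][:,:,::-1]; S=4; x0,y0=170,70
big=cv2.resize(im[y0:y0+145,x0:x0+190],None,fx=S,fy=S,interpolation=cv2.INTER_CUBIC)
p=o["position"].copy(); p[2]+=.022; yaw=o["tool_rot"][2]
for a in(np.array([.6,0,0]),):
    pass
q=[tuple(int(S*(t-z)) for t,z in zip(proj(f,[p[0],p[1],z_]),(x0,y0))) for z_ in(p[2],.022)]
cv2.circle(big,q[0],4,(0,0,255),1); cv2.circle(big,q[1],4,(255,0,0),1)
cv2.imwrite("pics/s4.png",big)
for n in("side",): print([(round(d["score"],2),np.round(d["position"],3)) for d in bot.find_in(n,"mould_beige")],[(round(d["score"],2),np.round(d["position"],3)) for d in bot.find_in(n,"hatch_grip")])
E
```

```text
9.35 [ 0.47608168 -0.1002017   0.11857426] [3.14101456e+00 8.45231771e-04 1.71252309e+00] 0.05140205068397346 26.681966265384318 [ 0.44434804  0.46143394 -0.46398632  2.02200168  0.30665118  0.72408746
 -0.06793383]
[(0.93, array([ 0.429, -0.556,  0.008])), (0.83, array([ 0.473, -0.116,  0.157])), (0.26, array([ 0.442, -0.09 ,  0.062]))] [(0.65, array([0.448, 0.018, 0.085]))]
```

View pics/s4.png

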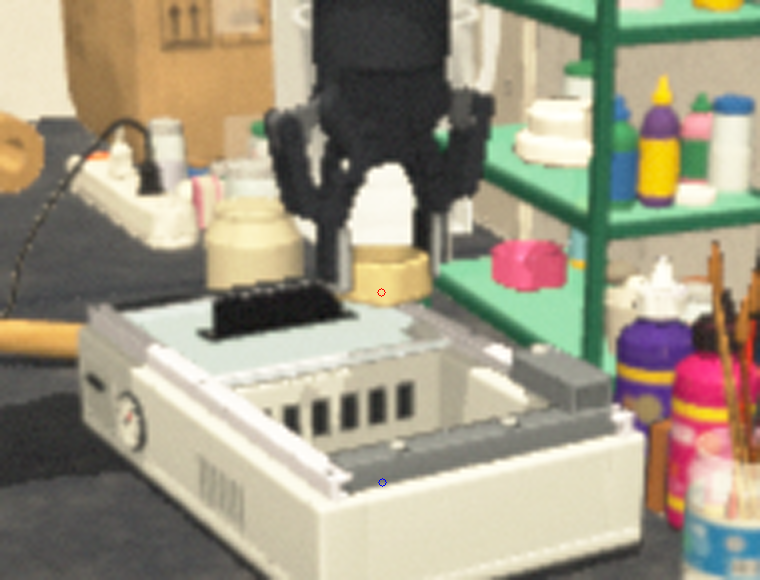

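The mould is held level at (390,270) in the crop, above the chamber. I'll lower it and feel for the floor.

apply_moves:
  claw: [0.035,0.035,0.035,0.035,0.035,0.035,0.035,0.035]
  xyz:
    - [0,0,0.015]
    - [0,0,0.02]
    - [0,0,0.02]
    - [0,0,0.02]
    - [0,0,0.015]
    - [0,0,0.01]
    - [0,0,0.006]
    - [0,0,0]
  twist:
    - [0,0,0]
    - [0,0,0]
    - [0,0,0]
    - [0,0,0]
    - [0,0,0]
    - [0,0,0]
    - [0,0,0]
    - [0,0,0]

```text
clock: 10.3
position: [0.4759, -0.0999, 0.0114]
tool_rot: [-3.141, 0.0, 1.707]
force: [-1.1, 0.1, -0.3]
grip_width: 0.0514
finger_force: 26.7
```

apply_moves:
  claw: [0.035,0.035,0.035,0.035,0.035,0.035,0.035]
  xyz:
    - [0,0,0.003]
    - [0,0,0.003]
    - [0,0,0.002]
    - [0,0,0.001]
    - [0,0,0.001]
    - [0,0,0.001]
    - [0,0,0]
  twist:
    - [0,0,0]
    - [0,0,0]
    - [0,0,0]
    - [0,0,0]
    - [0,0,0]
    - [0,0,0]
    - [0,0,0]

```text
clock: 11.0
position: [0.476, -0.0999, 0.0005]
tool_rot: [-3.142, -0.0, 1.708]
force: [-0.3, -0.2, -0.6]
grip_width: 0.0511
finger_force: 26.7
```

apply_moves:
  claw: [0.035,0.035,0.035]
  xyz:
    - [0,0,0.001]
    - [0,0,0.001]
    - [0,0,0]
  twist:
    - [0,0,0]
    - [0,0,0]
    - [0,0,0]

```text
clock: 11.3
position: [0.4761, -0.1001, -0.0005]
tool_rot: [3.141, 0.001, 1.707]
force: [-6.9, 0.9, 27.4]
grip_width: 0.0512
finger_force: 29.3
```

Floor felt. I'll ease off 1 mm, open moderately and rise.

apply_moves:
  claw: [0.035,0.035,0.058,0.068,0.068,0.068,0.068,0.068,0.068,0.068,0.068,0.068]
  xyz:
    - [0,0,-0.001]
    - [0,0,0]
    - [0,0,0]
    - [0,0,0]
    - [0,0,0]
    - [0,0,0]
    - [0,0,-0.01]
    - [0,0,-0.02]
    - [0,0,-0.03]
    - [0,0,-0.035]
    - [0,0,-0.03]
    - [0,0,0]
  twist:
    - [0,0,0]
    - [0,0,0]
    - [0,0,0]
    - [0,0,0]
    - [0,0,0]
    - [0,0,0]
    - [0,0,0]
    - [0,0,0]
    - [0,0,0]
    - [0,0,0]
    - [0,0,0]
    - [0,0,0]

```text
clock: 12.5
position: [0.4778, -0.1003, 0.1286]
tool_rot: [3.136, 0.002, 1.707]
force: [0.1, -0.2, 0.6]
grip_width: 0.0682
finger_force: 0.0
```

```bash
python3 - <<'E'
from h import *
o=bot.observe(); print(o["clock"],o["position"],o["tool_rot"],o["force"])
f=cam("side"); im=f["img"][:,:,::-1]; cv2.imwrite("pics/s5.png",cv2.resize(im[60:205,170:360],None,fx=4,fy=4,interpolation=cv2.INTER_CUBIC))
for n in("side","top"): 
    if n=="top": bot.grab_frame("top")
    print([(round(d["score"],2),np.round(d["position"],3)) for d in bot.find_in(n,"mould_beige")],[(round(d["score"],2),np.round(d["position"],3)) for d in bot.find_in(n,"hatch_grip")])
E
```

```text
12.5 [ 0.47780837 -0.10029034  0.12864248] [3.13640582e+00 1.98486674e-03 1.70741766e+00] [ 0.12681553 -0.23732207  0.62081326]
[(0.55, array([ 0.43 , -0.553,  0.006]))] [(0.97, array([0.45 , 0.019, 0.084]))]
[(0.73, array([ 0.476, -0.103,  0.033]))] [(0.66, array([0.512, 0.11 , 0.086]))]
```

View pics/s5.png

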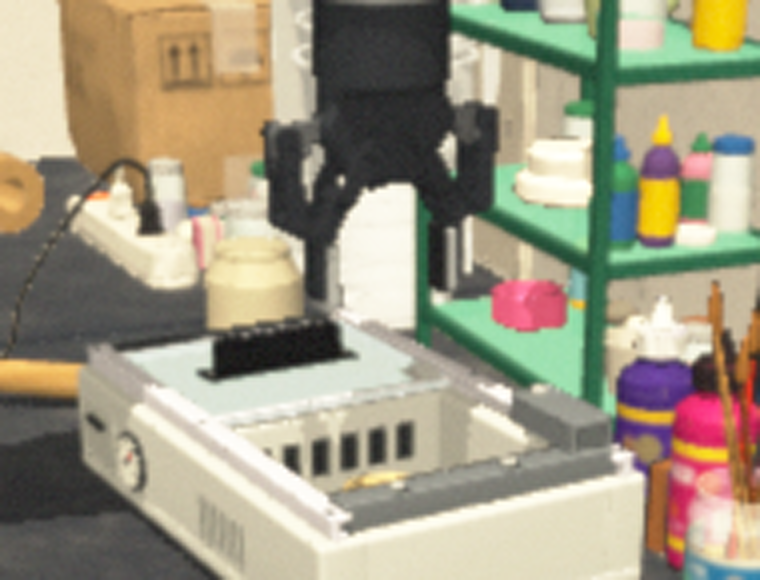

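The mould lies in the chamber: its rim shows at crop (380,478) and the net puts it at (0.476, -0.103). Now I'll shut the fingers, go behind the grip bar and lower.

apply_moves:
  claw: [0.03,0,0,0,0,0,0,0,0,0,0,0]
  xyz:
    - [0.02,0,0]
    - [0.03,-0.001,0]
    - [0.035,-0.001,0]
    - [0.035,0,0]
    - [0.025,0,0]
    - [0.014,0,0]
    - [0,0,0.01]
    - [0,0,0.015]
    - [0,0,0.01]
    - [0,0,0.006]
    - [0,0,0.004]
    - [0,0,0]
  twist:
    - [0,0,0]
    - [0,0,0]
    - [0,0,0]
    - [0,0,0]
    - [0,0,0]
    - [0,0,0]
    - [0,0,0]
    - [0,0,0]
    - [0,0,0]
    - [0,0,0]
    - [0,0,0]
    - [0,0,0]
  force: 20

```text
clock: 14.0
position: [0.4522, 0.057, 0.0792]
tool_rot: [-3.141, -0.0, 1.708]
force: [-0.0, -0.4, 0.1]
grip_width: 0.0
finger_force: 0.0
```

```bash
python3 - <<'E'
from h import *
o=bot.observe(); print(o["clock"],o["position"],o["tool_rot"],o["force"],o["qpos"])
f=cam("side"); print([(round(d["score"],2),np.round(d["position"],3)) for d in bot.find_in("side","hatch_grip")])
g=f["img"].mean(2); u,v=proj(f,o["position"])
print(u,v); print(g[int(v)-22:int(v)+6:2,int(u)-40:int(u)+40:4].astype(int))
E
```

```text
14.0 [0.45218854 0.05704221 0.07918775] [-3.14085569e+00 -2.62733304e-05  1.70754503e+00] [-0.03793448 -0.39167557  0.06615768] [ 0.10533948  0.49339363 -0.46128805  2.12258074  0.37941516  0.60501264
 -0.48760939]
[(0.89, array([0.45 , 0.018, 0.085]))]
234.47278221101834 150.3151926413517
[[ 88  87 144 189 237 218 194 198 216  43 124 106 190 216 228 223 241 245
  245 245]
 [ 85  85  94 178 232 235 177 181 217  46 151 114 190 108 226 236 240 244
  244 243]
 [ 83  82  89  97 135 131 102 160 194  43 169 132 158  92 143 213 235 241
  244 242]
 [ 82  81  85  88  92  93  87 159 193  49 174 140 161  91 114 236 245 242
  245 244]
 [ 84  85  83  86  84  84  83 158 190  44 177 139 159  90  93 228 238 241
  242 241]
 [ 80  82  84  86  85  85  85 157 191  71 175 143 156  73  60 156 168 238
  241 240]
 [ 79  84  85  79  81  75  71 156 192 177 175 130  52  79  60 152 169 242
  233 234]
 [ 75  72  71  74  78  78  73  96 112  62 112  71  49  38  35  78 215 231
  246 158]
 [ 79  87  80  76  57  52  71 106  46  51  46  37  35  32  25  71 219 216
  239 243]
 [117  81  57  75 117 208 225 208  40  36  36  28  30  34  26  45 215 220
  215 242]
 [168 168 201 226 231 228 221 197  29  32  34  33  27  27  31  36 123 221
  220 210]
 [171 247 241 224 218 219 219 200  31  33  25  30  33  48  83 162 200 218
  221 220]
 [167 209 250 225 218 220 211 147  35  27  51  80 163 204 219 219 220 219
  220 213]
 [237 202 232 249 223 220 216  92  81 153 200 221 220 220 221 219 221 220
  218 221]]
```

apply_moves:
  claw: [0,0,0,0]
  xyz:
    - [0,0,0.002]
    - [0,0,0.002]
    - [0,0,0.001]
    - [0,0,0]
  twist:
    - [0,0,0]
    - [0,0,0]
    - [0,0,0]
    - [0,0,0]

```text
clock: 14.5
position: [0.4523, 0.0572, 0.0745]
tool_rot: [-3.141, -0.0, 1.708]
force: [0.5, -0.7, 0.4]
grip_width: 0.0001
finger_force: 0.0
```

apply_moves:
  claw: [0,0,0,0,0,0]
  xyz:
    - [-0.005,0,0]
    - [-0.005,0,0]
    - [-0.005,0,0]
    - [-0.005,0,0]
    - [-0.005,0,0]
    - [-0.005,0,0]
  twist:
    - [0,0,0]
    - [0,0,0]
    - [0,0,0]
    - [0,0,0]
    - [0,0,0]
    - [0,0,0]

```text
clock: 15.1
position: [0.4565, 0.027, 0.0746]
tool_rot: [-3.141, -0.0, 1.708]
force: [-1.2, 2.2, 1.8]
grip_width: -0.0002
finger_force: 1.1
```

apply_moves:
  claw: [0,0,0,0,0,0,0,0,0]
  xyz:
    - [-0.007,0,0]
    - [-0.008,0,0]
    - [-0.008,0,0]
    - [-0.008,0,0]
    - [-0.008,0,0]
    - [-0.008,0,0]
    - [-0.008,0,0]
    - [-0.005,0,0]
    - [-0.002,0,0]
  twist:
    - [0,0,0]
    - [0,0,0]
    - [0,0,0]
    - [0,0,0]
    - [0,0,0]
    - [0,0,0]
    - [0,0,0]
    - [0,0,0]
    - [0,0,0]

```text
clock: 16.0
position: [0.4649, -0.0345, 0.0746]
tool_rot: [-3.141, 0.0, 1.707]
force: [-1.9, 1.8, 0.3]
grip_width: 0.0
finger_force: 1.0
```

```bash
python3 - <<'E'
from h import *
o=bot.observe(); print(o["clock"],o["position"],o["force"])
f=cam("side"); print([(round(d["score"],2),np.round(d["position"],3)) for d in bot.find_in("side","hatch_grip")])
E
```

```text
16.0 [ 0.46493565 -0.03450269  0.07456082] [-1.93681692  1.75377581  0.29827885]
[(0.82, array([ 0.46 , -0.065,  0.084]))]
```

apply_moves:
  claw: [0,0,0,0,0]
  xyz:
    - [-0.003,0,0]
    - [-0.003,0,0]
    - [-0.003,0,0]
    - [-0.003,0,0]
    - [-0.002,0,0]
  twist:
    - [0,0,0]
    - [0,0,0]
    - [0,0,0]
    - [0,0,0]
    - [0,0,0]

```text
clock: 16.6
position: [0.467, -0.048, 0.0746]
tool_rot: [3.141, 0.0, 1.708]
force: [-1.1, 2.5, 0.6]
grip_width: -0.0002
finger_force: 1.0
```

apply_moves:
  claw: [0,0,0,0]
  xyz:
    - [-0.002,0,0]
    - [-0.002,0,0]
    - [-0.002,0,0]
    - [-0.002,0,0]
  twist:
    - [0,0,0]
    - [0,0,0]
    - [0,0,0]
    - [0,0,0]

```text
clock: 17.0
position: [0.468, -0.0558, 0.0746]
tool_rot: [3.141, -0.0, 1.708]
force: [0.9, 2.4, 0.4]
grip_width: -0.0
finger_force: 1.0
```

apply_moves:
  claw: [0,0,0]
  xyz:
    - [-0.002,0,0]
    - [-0.002,0,0]
    - [-0.002,0,0]
  twist:
    - [0,0,0]
    - [0,0,0]
    - [0,0,0]

```text
clock: 17.3
position: [0.4688, -0.0618, 0.0746]
tool_rot: [3.142, -0.0, 1.708]
force: [0.0, 2.2, 1.7]
grip_width: 0.0004
finger_force: 1.0
```

apply_moves:
  claw: [0,0,0]
  xyz:
    - [-0.002,0,0]
    - [-0.002,0,0]
    - [-0.001,0,0]
  twist:
    - [0,0,0]
    - [0,0,0]
    - [0,0,0]

```text
clock: 17.6
position: [0.4694, -0.0668, 0.0746]
tool_rot: [-3.142, 0.0, 1.708]
force: [0.0, 3.8, 1.8]
grip_width: -0.0002
finger_force: 1.7
```

apply_moves:
  claw: [0,0,0]
  xyz:
    - [-0.001,0,0]
    - [-0.001,0,0]
    - [-0.001,0,0]
  twist:
    - [0,0,0]
    - [0,0,0]
    - [0,0,0]

```text
clock: 17.9
position: [0.4697, -0.0688, 0.0746]
tool_rot: [-3.141, -0.001, 1.708]
force: [-1.8, 7.8, 3.4]
grip_width: -0.0
finger_force: 3.8
```

apply_moves:
  claw: [0,0,0]
  xyz:
    - [-0.001,0,0]
    - [-0.001,0,0]
    - [-0.001,0,0]
  twist:
    - [0,0,0]
    - [0,0,0]
    - [0,0,0]

```text
clock: 18.2
position: [0.4701, -0.0717, 0.0746]
tool_rot: [-3.141, -0.001, 1.709]
force: [-1.8, 8.8, 3.8]
grip_width: 0.0001
finger_force: 4.1
```

apply_moves:
  claw: [0,0,0]
  xyz:
    - [-0.001,0,0]
    - [-0.001,0,0]
    - [-0.001,0,0]
  twist:
    - [0,0,0]
    - [0,0,0]
    - [0,0,0]

```text
clock: 18.5
position: [0.4705, -0.0746, 0.0746]
tool_rot: [-3.141, -0.001, 1.709]
force: [-1.5, 8.3, 3.5]
grip_width: -0.0002
finger_force: 4.3
```

apply_moves:
  claw: [0,0,0]
  xyz:
    - [-0.001,0,0]
    - [-0.001,0,0]
    - [-0.001,0,0]
  twist:
    - [0,0,0]
    - [0,0,0]
    - [0,0,0]

```text
clock: 18.8
position: [0.4709, -0.0775, 0.0746]
tool_rot: [-3.141, -0.001, 1.709]
force: [-2.4, 8.8, 3.3]
grip_width: -0.0001
finger_force: 4.6
```

apply_moves:
  claw: [0,0]
  xyz:
    - [-0.001,0,0]
    - [-0.001,0,0]
  twist:
    - [0,0,0]
    - [0,0,0]

```text
clock: 19.0
position: [0.4711, -0.0797, 0.0746]
tool_rot: [-3.141, -0.001, 1.709]
force: [-0.9, 5.6, 3.7]
grip_width: -0.0
finger_force: 2.6
```

apply_moves:
  claw: [0,0]
  xyz:
    - [-0.001,0,0]
    - [-0.0005,0,0]
  twist:
    - [0,0,0]
    - [0,0,0]

```text
clock: 19.2
position: [0.4714, -0.0817, 0.0746]
tool_rot: [-3.141, -0.0, 1.708]
force: [-1.2, 5.3, 3.2]
grip_width: 0.0001
finger_force: 2.4
```

apply_moves:
  claw: [0,0]
  xyz:
    - [-0.0005,0,0]
    - [-0.0005,0,0]
  twist:
    - [0,0,0]
    - [0,0,0]

```text
clock: 19.4
position: [0.4716, -0.0829, 0.0746]
tool_rot: [-3.141, -0.0, 1.708]
force: [-2.2, 4.9, 3.0]
grip_width: 0.0001
finger_force: 2.4
```

apply_moves:
  claw: [0,0]
  xyz:
    - [-0.0005,0,0]
    - [-0.0005,0,0]
  twist:
    - [0,0,0]
    - [0,0,0]

```text
clock: 19.6
position: [0.4717, -0.0839, 0.0746]
tool_rot: [-3.141, -0.0, 1.708]
force: [-1.6, 4.9, 2.6]
grip_width: 0.0002
finger_force: 2.4
```

apply_moves:
  claw: [0,0]
  xyz:
    - [-0.0005,0,0]
    - [0,0,0]
  twist:
    - [0,0,0]
    - [0,0,0]

```text
clock: 19.8
position: [0.4718, -0.0845, 0.0746]
tool_rot: [-3.141, 0.0, 1.708]
force: [-2.2, 3.7, 1.9]
grip_width: 0.0001
finger_force: 1.9
```

apply_moves:
  claw: [0,0]
  xyz:
    - [-0.0005,0,0]
    - [-0.0005,0,0]
  twist:
    - [0,0,0]
    - [0,0,0]

```text
clock: 20.0
position: [0.4719, -0.0855, 0.0746]
tool_rot: [-3.141, 0.0, 1.708]
force: [-2.4, 3.1, 2.3]
grip_width: -0.0
finger_force: 1.7
```

apply_moves:
  claw: [0,0]
  xyz:
    - [-0.0005,0,0]
    - [-0.0005,0,0]
  twist:
    - [0,0,0]
    - [0,0,0]

```text
clock: 20.2
position: [0.4721, -0.0863, 0.0746]
tool_rot: [-3.141, -0.0, 1.708]
force: [-3.4, 5.4, 2.1]
grip_width: 0.0
finger_force: 2.9
```

apply_moves:
  claw: [0,0]
  xyz:
    - [-0.0005,0,0]
    - [-0.0005,0,0]
  twist:
    - [0,0,0]
    - [0,0,0]

```text
clock: 20.4
position: [0.4722, -0.087, 0.0746]
tool_rot: [-3.141, -0.001, 1.708]
force: [-3.5, 8.5, 3.6]
grip_width: -0.0001
finger_force: 4.0
```

The seal is now taking load, so I'll use smaller steps.

apply_moves:
  claw: [0,0]
  xyz:
    - [-0.0003,0,0]
    - [0,0,0]
  twist:
    - [0,0,0]
    - [0,0,0]

```text
clock: 20.6
position: [0.4722, -0.0872, 0.0746]
tool_rot: [-3.141, -0.001, 1.708]
force: [-3.7, 6.5, 2.2]
grip_width: 0.0001
finger_force: 3.7
```

apply_moves:
  claw: [0,0]
  xyz:
    - [-0.0003,0,0]
    - [0,0,0]
  twist:
    - [0,0,0]
    - [0,0,0]

```text
clock: 20.8
position: [0.4722, -0.0874, 0.0746]
tool_rot: [-3.141, -0.001, 1.708]
force: [-3.2, 7.8, 3.9]
grip_width: -0.0
finger_force: 4.2
```

apply_moves:
  claw: [0,0]
  xyz:
    - [-0.0005,0,0]
    - [0,0,0]
  twist:
    - [0,0,0]
    - [0,0,0]

```text
clock: 21.0
position: [0.4722, -0.0875, 0.0745]
tool_rot: [-3.141, -0.001, 1.709]
force: [-4.3, 9.8, 3.9]
grip_width: -0.0003
finger_force: 5.4
```

apply_moves:
  claw: [0,0]
  xyz:
    - [-0.0004,0,0]
    - [0,0,0]
  twist:
    - [0,0,0]
    - [0,0,0]

```text
clock: 21.2
position: [0.4722, -0.0876, 0.0745]
tool_rot: [-3.141, -0.001, 1.709]
force: [-4.8, 12.5, 4.5]
grip_width: -0.0
finger_force: 6.3
```

apply_moves:
  claw: [0,0,0]
  xyz:
    - [-0.0002,0,0]
    - [0,0,0]
    - [0,0,0]
  twist:
    - [0,0,0]
    - [0,0,0]
    - [0,0,0]

```text
clock: 21.5
position: [0.4723, -0.0877, 0.0745]
tool_rot: [-3.141, -0.001, 1.709]
force: [-4.6, 13.7, 4.6]
grip_width: 0.0002
finger_force: 6.7
```

```bash
python3 - <<'E'
from h import *
a=[]
for i in range(4):
    f=cam("side"); o=bot.observe(); a.append([*o["position"],*o["force"],o["finger_force"]])
    d=bot.find_in("side","hatch_grip"); print(np.round(a[-1],4),[np.round(x["position"],4) for x in d[:1]])
np.save("before.npy",f["img"])
E
```

```text
[ 0.4723 -0.0877  0.0745 -4.3868 12.511   3.8074  6.732 ] [array([ 0.4643, -0.1178,  0.0815])]
[ 0.4723 -0.0877  0.0745 -3.8787 13.028   3.9927  6.7316] [array([ 0.4645, -0.1162,  0.083 ])]
[ 0.4723 -0.0877  0.0745 -4.2273 12.6758  4.8379  6.7328] [array([ 0.4634, -0.1149,  0.0837])]
[ 0.4723 -0.0877  0.0746 -5.2201 12.0576  3.8472  6.7329] [array([ 0.4648, -0.1156,  0.084 ])]
```

The push ends at about 13 N. I'll ease off and feel whether the hatch follows.

apply_moves:
  claw: [0,0,0]
  xyz:
    - [0.0005,0,0]
    - [0.0005,0,0]
    - [0,0,0]
  twist:
    - [0,0,0]
    - [0,0,0]
    - [0,0,0]

```text
clock: 22.2
position: [0.4722, -0.0874, 0.0746]
tool_rot: [-3.141, -0.001, 1.708]
force: [-3.3, 9.4, 4.4]
grip_width: -0.0001
finger_force: 4.4
```

apply_moves:
  claw: [0,0,0]
  xyz:
    - [0.0005,0,0]
    - [0.0005,0,0]
    - [0,0,0]
  twist:
    - [0,0,0]
    - [0,0,0]
    - [0,0,0]

```text
clock: 22.5
position: [0.4722, -0.0872, 0.0746]
tool_rot: [-3.142, 0.0, 1.708]
force: [-2.3, 2.5, 0.6]
grip_width: 0.0002
finger_force: 1.6
```

apply_moves:
  claw: [0,0,0,0,0,0,0,0,0,0]
  xyz:
    - [0.002,0,0]
    - [0.004,0,0]
    - [0.006,0,0]
    - [0,0,-0.02]
    - [0,0,-0.035]
    - [0,0,-0.04]
    - [0,0,-0.04]
    - [0,0,-0.03]
    - [0,0,0]
    - [0,0,0]
  twist:
    - [0,0,0]
    - [0,0,0]
    - [0,0,0]
    - [0,0,0]
    - [0,0,0]
    - [0,0,0]
    - [0,0,0]
    - [0,0,0]
    - [0,0,0]
    - [0,0,0]

```text
clock: 23.5
position: [0.4707, -0.0751, 0.2399]
tool_rot: [3.141, 0.001, 1.708]
force: [-0.1, -0.9, -1.3]
grip_width: 0.0001
finger_force: 0.0
```

```bash
python3 - <<'E'
from h import *
b=np.load("before.npy")
for i in range(3):
    f=cam("side"); d=bot.find_in("side","hatch_grip"); print([np.round(x["position"],4) for x in d[:1]])
g=lambda im:cv2.cvtColor(im,cv2.COLOR_RGB2GRAY).astype(np.float32)
# grip-bar region left part, shift between pressed and released
u,v=map(int,proj(f,d[0]["position"])); print(u,v)
for h in(12,16,20):
  T=g(b)[v-h//2:v+h,u-28:u-4]; R=cv2.matchTemplate(cv2.resize(g(f["img"])[v-h//2-6:v+h+6,u-34:u+2],None,fx=4,fy=4),cv2.resize(T,None,fx=4,fy=4),cv2.TM_CCOEFF_NORMED)
  _,m,_,l=cv2.minMaxLoc(R); print(m,(l[0]/4-6,l[1]/4-6))
for q in("mould_beige","mould_pink","tin_red","glue"): print(q,[(round(x["score"],2),np.round(x["position"],3)) for x in bot.find_in("side",q)])
# px per 2 mm along the track here
p=np.array([.464,-.109,.096]); print(np.subtract(proj(f,p+[-.0003,.002,0]),proj(f,p)))
o=bot.observe();print(o["clock"],o["position"],o["force"])
E
```

```text
[array([ 0.465 , -0.1163,  0.0827])]
[array([ 0.4641, -0.1153,  0.0832])]
[array([ 0.4624, -0.1138,  0.0856])]
262 168
0.9992955327033997 (0.0, 0.0)
0.9928608536720276 (0.0, 0.0)
0.9660061597824097 (0.0, 0.0)
mould_beige [(0.67, array([ 0.428, -0.556,  0.007]))]
mould_pink [(0.65, array([ 0.44 , -0.467,  0.016]))]
tin_red [(0.83, array([ 0.528, -0.378,  0.026]))]
glue [(0.27, array([ 0.463, -0.117,  0.085]))]
[-0.4375271  -0.25143079]
24.0 [ 0.47056629 -0.07514832  0.23938409] [-0.40425996  0.31839163  0.49146126]
```

No visible recoil. As a quick check by feel, I'll go back down and approach to within 1 mm of the held face, where a sprung-back hatch would already push.

apply_moves:
  claw: [0,0,0,0,0,0,0,0,0,0,0,0]
  xyz:
    - [0,0,0.03]
    - [0,0,0.04]
    - [0,0,0.04]
    - [0,0,0.03]
    - [0,0,0.015]
    - [0,0,0.01]
    - [0,0,0]
    - [-0.004,0,0]
    - [-0.004,0,0]
    - [-0.002,0,0]
    - [-0.001,0,0]
    - [0,0,0]
  twist:
    - [0,0,0]
    - [0,0,0]
    - [0,0,0]
    - [0,0,0]
    - [0,0,0]
    - [0,0,0]
    - [0,0,0]
    - [0,0,0]
    - [0,0,0]
    - [0,0,0]
    - [0,0,0]
    - [0,0,0]

```text
clock: 25.2
position: [0.4722, -0.0864, 0.0749]
tool_rot: [3.141, 0.0, 1.707]
force: [-0.3, -0.2, -0.7]
grip_width: 0.0004
finger_force: 0.0
```

apply_moves:
  claw: [0,0,0]
  xyz:
    - [-0.0005,0,0]
    - [-0.0005,0,0]
    - [0,0,0]
  twist:
    - [0,0,0]
    - [0,0,0]
    - [0,0,0]

```text
clock: 25.5
position: [0.4722, -0.087, 0.0746]
tool_rot: [-3.142, -0.0, 1.708]
force: [0.4, 0.0, 0.7]
grip_width: 0.0001
finger_force: 0.0
```

There's no contact at y = -0.087, where the seal pushed 8 N while closing, so the hatch has stayed shut and the catch holds. I'll withdraw and hand in.

apply_moves:
  claw: [0,0,0,0,0,0,0,0]
  xyz:
    - [0.004,0,0]
    - [0.008,0,0]
    - [0,0,-0.02]
    - [0,0,-0.04]
    - [0,0,-0.04]
    - [0,0,-0.02]
    - [0,0,0]
    - [0,0,0]
  twist:
    - [0,0,0]
    - [0,0,0]
    - [0,0,0]
    - [0,0,0]
    - [0,0,0]
    - [0,0,0]
    - [0,0,0]
    - [0,0,0]

```text
clock: 26.3
position: [0.4705, -0.0748, 0.1945]
tool_rot: [3.141, 0.0, 1.708]
force: [-0.6, 1.0, -0.6]
grip_width: 0.0001
finger_force: 0.0
```

```bash
python3 -c "
from workcell import bot
print(bot.job_done())"
```

```text
the job is handed in; nothing more can be done
None
```

The job is handed in at 26 s, with no verdict returned: the beige mould is on the chamber floor and the hatch is shut on its catch (push ended at about 13 N, and a re-touch found no spring-back), with nothing else on the bench touched.

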